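# Put the tin away and secure the spice box

### The job

Take the small steel tin from the top tier of the turntable and stand it upright on the floor of the open wooden spice box, setting it down rather than dropping it. Then close the lid fully, and once it is shut turn the red turnbutton on the front of the box until it points square across the lid, so that it holds the lid down. Do not knock over any of the other pantry things.

Things in the scene. Friction and masses are not known exactly. Their poses are not given: they have to be found in the camera images.
- turntable: white two-tier turntable, both tiers 260 mm across, spinning freely on a post; origin at the centre of its foot on the shelf. Standing surface of the lower tier 26 mm up, of the top tier 175 mm up; each tier has a rim 4 mm thick rising 8 mm above its surface. The body's yaw has no visible meaning
- tin: small closed steel tin, upright cylinder 46 mm across, 60 mm tall, about 120 g, on the top tier about 70 mm from the turntable's axis; origin at the centre of its underside, z up
- spice_box: fixed wooden box, outside 140 mm (x, depth) by 220 mm (y, width) by 85 mm tall, walls and floor 8 mm thick, empty at the start; origin at the centre of its underside; its x axis points from the front (turnbutton side) to the hinged back, z up. A wooden block 48 mm deep, 50 mm wide stands out from the middle of its front wall, its top 97 mm up, level with the shut lid's top
- lid (a joint): hinge angle of the box's flat lid, rad: 0 shut (lying on the rim), about 1.57 upright, at most 1.9. Lid slab 140 mm (hinge to free edge) by 220 mm by 12 mm thick, with no handle; a stiff hinge: it stays where it is left and takes 2 to 3 N at the free edge to swing
- lid_hinge (a point): middle of the lid's hinge line, fixed on the box at the top of the back wall, at (70, 0, 85) mm in the box frame; the axis runs along the box's y. The lid's underside passes through this line
- lid_edge (a point): middle of the lid's free edge, on its upper (outer) face; moves with the lid
- turnbutton (a joint): angle of the red turnbutton, rad, about its vertical pivot: 0 points square across the lid (along the box's +x), about 1.57 points to the box's +y, clear of the lid; turns counter-clockwise from above as it grows. Turns stiffly with no stop or click at 0 (range -1.2 to 2.4)
- turnbutton_pivot (a point): on the turnbutton's vertical pivot axis, at the top of its thumb grip, at (-94, 0, 128) mm in the box frame. The thumb grip is 40 mm long, 16 mm wide and 30 mm tall above the block, centred on the pivot, and turns with the button; its x axis points along the arm
- turnbutton_tip (a point): upper end of the turnbutton's arm, 60 mm from the pivot axis, 108 mm above the shelf; the arm is 16 mm wide and 10 mm thick, its underside 1 mm above the lid's top when shut
- shaker: orange plastic twist-top shaker with a white top, 44 mm across, 85 mm tall, on the top tier across from the tin; origin at the centre of its underside
- mustard: closed mustard jar, yellow with a red cap, 56 mm across, 95 mm tall, on the lower tier; origin at the centre of its underside
- cruet: amber glass vinegar cruet with a ball stopper, 54 mm across, 127 mm tall, on the lower tier; origin at the centre of its underside
- pepper: glass pepper jar with a black cap, 44 mm across, 90 mm tall, between the turntable and the box; origin at the centre of its underside
- bean_can: green-labelled can, 72 mm across, 100 mm tall, at the back; origin at the centre of its underside
- pinch_bowl: blue ceramic bowl, 90 mm across, 40 mm tall, between the turntable and the box; origin at the centre of its underside

How it is judged:
By the outcome, as a careful person would: the job done as asked, in the order asked, and still so for the second after the job is handed in, with the robot touching nothing.
It also fails if it takes over 72 s, if anything falls off the work surface, if the arm or the gripper's body presses on something with over 40 N, if the wrist force passes 120 N, or if a joint passes its speed limit or range.

### The arm

A 6-joint arm with a two-finger parallel gripper is mounted at the origin on the work surface. World frame = base frame: x ahead of the robot, y to its left, z up, the work surface at z = 0. Lengths are in mm, angles in degrees, forces in N, time in s.
With the tool pointing down it reaches from about 300 to 850 mm from the base axis. Payload 4.2 kg.
Tool frame: the origin (TCP) lies midway between the tips of the shut fingers; the grasp point (between the pads) lies 19 mm behind it; z points along the fingers, y is the line along which they close (so a half turn about z gives the same grasp; the last joint's range is limited). The gripper opens to 91 mm and grips with 3 to 60 N. Pads are 32 mm wide; open, the fingers measure 118 mm over their backs; the gripper's body (76 mm by 178 mm) begins 60 mm behind the grasp point.
Start: joints at [73.167, 18.312, 89.639, -0, 72.044, -1.146], TCP at [155.477, 553.597, 213.976] pointing down, gripper open.
Joint ranges: [-177.97, 177.97], [-48.28, 115.42], [12.27, 149.76], [-77.06, 257.06], [2.81, 150.46], [-146.56, 146.56]. Speed limits (degrees/s): [147.25, 147.25, 180, 180, 180, 180].

### API

Orientations are given as [roll, pitch, yaw] about the fixed x, y, z axes, in that order (R = Rz(yaw) Ry(pitch) Rx(roll)).
In Python, from workcell import env gives the robot as it stands.
- The arm moves only by the tool send_rows, never from a script. Its argument "steps" is a list that holds one entry, the list of rows, each a list of 5 numbers: the shift along the tool's x, y, z scaled (see below), then the turn about the tool's z scaled (see below), then the opening, from 0 (shut) to 1 (fully open). In form: [[[dx, dy, dz, yaw, fingers], ...]]. A call has 1 to 5 rows; each row shifts and turns the commanded pose from where the row before left it, along the tool's axes as they then stand; what a row does not reach is not made up. The controller multiplies each number of a shift by 0.04 m and each number of a turn by 0.12 rad. A row lasts 1/12 s, in which the tool goes at most 41.7 mm and 7.16 degrees, less where a joint would pass 70% of its speed; a pose out of reach is approached as far as the arm can. A call with a number of a shift or a turn outside -1 to 1 is refused whole. A call with a gripper value outside its range is refused whole. The fingers move at their own pace and stop on an object; "squeeze" is the grip in N (left out, the last holds). Time passes only in rows, so rows that do not move let the fingers close. It gives the time, the measured TCP pose, the force, the opening and the grip force at its end, in the units of the state.
- env.state(): the state, without advancing time (a new reading comes with each control period).
- env.grab_frame(name): name is "scene" or "side" or "wrist"; returns a dict with "pixels" (400x640x3 uint8, red, green, blue), "depth" (400x640 float32, mm along the optical axis (not along the pixel's ray), 0 where there is no reading), "intrinsics" (3x3 intrinsics, pixels), "cam_to_world" (4x4, takes a point from camera to world coordinates). Camera axes: x right, y down, z forward; pixel columns grow to the right and rows downward; lengths in mm; the calibration is good to about 2 mm. A picture is of the moment at which its call begins.
- env.job_done(): hands the job in; it is judged then, once.
The state is a dict: "time_s": time; "qpos": joint angles; "qvel": joint speeds; "effort": joint torques, N m; "ee_pos": TCP position; "ee_rot": TCP orientation; "force": force on the tool from outside, world axes, zero at the start; "torque": the same for the moment, N m; "gripper_width": finger opening in mm; "gripper_force": force on a finger pad.
Only numpy, scipy, OpenCV 4.12 (cv2) and the standard library are available. Lean on these libraries where they do the work, as an engineer would, in place of code of your own. Each camera call takes 0.05 s, during which the arm holds its last target. There are 200 camera calls.

## Working session

There is one attempt and no reset: what is moved stays moved. The work goes in short steps, Python scripts to look and compute and a tool call to move; the robot and the scene stay as the last step left them, time stands still between calls to the robot, and variables do not carry over. Pictures are saved under pics/ and viewed, at most 10 in all, crops included, and the job is handed in when it is done.

Besides the shell and the picture viewer there is one more tool, called after "Emit:" as name([rows], argument=value, ...), one row to a line, values as JSON. send_rows: Moves the arm, as the interface text tells. Shifts and turns lie within -1 to 1; 1 stands for 0.04 m of shift or 0.12 rad of turn. Its arguments: {"type":"object","properties":{"steps":{"type":"array"},"squeeze":{"type":"number"}},"required":["steps"]}

```bash
mkdir -p pics; ls
cat > h.py <<'E'
import numpy as np, cv2, sys
from workcell import env
def grab(n):
    f=env.grab_frame(n); return f
def world(f):
    d=f["depth"];K=np.array(f["intrinsics"]);T=np.array(f["cam_to_world"])
    v,u=np.mgrid[:d.shape[0],:d.shape[1]]
    P=np.stack([(u-K[0,2])*d/K[0,0],(v-K[1,2])*d/K[1,1],d],-1)
    W=P@T[:3,:3].T+T[:3,3]; W[d==0]=np.nan
    return W
def save(f,n): cv2.imwrite(n,cv2.cvtColor(f["pixels"],cv2.COLOR_RGB2BGR))
E
python3 - <<'E'
from h import *
for n in ["scene","side"]:
    f=grab(n); save(f,f"pics/{n}0.png"); np.savez(f"{n}0.npz",**f); print(n,np.round(f["cam_to_world"],3).tolist())
print(env.state())
E
```

```text
pics
scene [[-0.819, 0.422, -0.388, 1080.359], [0.573, 0.583, -0.576, 623.1], [-0.017, -0.694, -0.719, 1004.781], [0.0, 0.0, 0.0, 1.0]]
side [[-0.993, -0.086, 0.081, 485.432], [-0.117, 0.637, -0.762, 786.527], [0.014, -0.766, -0.643, 854.386], [0.0, 0.0, 0.0, 1.0]]
{'time_s': 0.1, 'qpos': array([ 7.31661475e+01,  1.83485252e+01,  8.96969269e+01, -1.19020484e-03,
        7.20441719e+01, -1.14556247e+00]), 'qvel': array([ 0.02901462, -0.03485492, -0.1247113 ,  0.13694757,  0.0654095 ,
        0.00750791]), 'effort': array([ 1.31756249e-03, -4.13329947e+01, -2.32510006e+01,  7.27992808e-02,
        4.21389216e-02, -6.83925646e-05]), 'ee_pos': array([155.35934944, 553.16574813, 213.21573516]), 'ee_rot': array([-1.79910371e+02, -6.60372905e-04,  1.64312077e+02]), 'force': array([ 0.1145794 ,  0.1539959 , -0.31981452]), 'torque': array([-0.03583672, -0.019768  , -0.01406804]), 'gripper_force': 0.0, 'gripper_width': 91.14593618087918}
```

View pics/scene0.png

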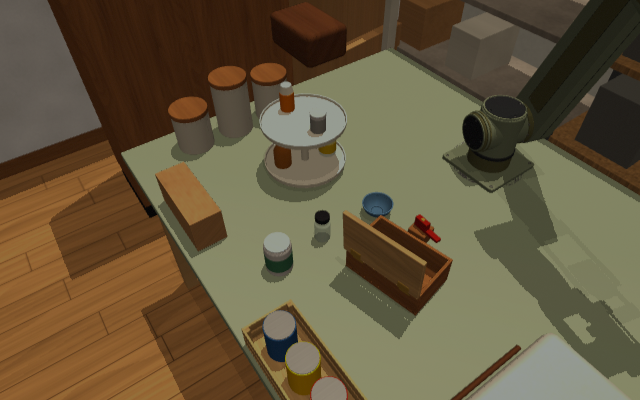

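View pics/side0.png

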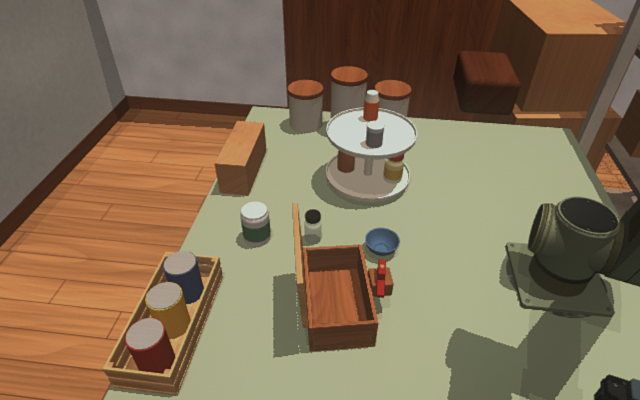

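The scene view shows the tin at about (318,121) on the top tier and the shaker at (287,97). The box is at (400,260) with its lid about upright, and the red turnbutton is at (425,229). In the side view the tin is at (375,134) and the turnbutton at (381,278), pointing to the box's +y.

```bash
cat > m.py <<'E'
from h import *
for n in ["scene","side"]:
    f=np.load(n+"0.npz"); W=world(f); hsv=cv2.cvtColor(f["pixels"],cv2.COLOR_RGB2HSV); z=W[...,2]
    v,u=np.mgrid[:400,:640]
    # tin
    c=(318,121) if n=="scene" else (375,134)
    near=(abs(u-c[0])<14)&(abs(v-c[1])<16)
    m=near&(z>226)&(z<246); P=W[m]; 
    print(n,"tin top z",np.median(P[:,2]),len(P),"minEnclosing",cv2.minEnclosingCircle(P[:,:2].astype(np.float32)))
    # tier
    m=(z>165)&(z<195)&(hsv[...,1]<60)&(abs(u-c[0])<70)&(abs(v-c[1])<60); P=W[m]
    print(" tier",np.median(P[:,2]),cv2.minEnclosingCircle(P[:,:2].astype(np.float32)))
    # red turnbutton
    r=((hsv[...,0]<4)|(hsv[...,0]>174))&(hsv[...,1]>180)&(hsv[...,2]>80)&(abs(u-(425 if n=="scene" else 381))<25)&(abs(v-(229 if n=="scene" else 278))<25)
    for lo,hi in ((122,134),(102,113)):
        P=W[r&(z>lo)&(z<hi)]; 
        if len(P)>4: print(" red",lo,len(P),cv2.minAreaRect(P[:,:2].astype(np.float32)),np.median(P[:,2]))
    # box rim z 80..90
    roi=(u>335)&(u<460)&(v>200)&(v<315) if n=="scene" else (u>285)&(u<385)&(v>195)&(v<355)
    P=W[roi&(abs(z-85)<3)]; print(" rim",len(P),cv2.minAreaRect(P[:,:2].astype(np.float32)))
    P=W[roi&(z>100)&~r&(z<250)&(W[...,0]>0)]
    mu=np.median(P,0); U,S,V=np.linalg.svd(P-P.mean(0),full_matrices=False); print(" lid",len(P),P.mean(0),"normal",V[2],"zmax",P[:,2].max(),S)
    for nm,(a,b,r0) in {"pepper":((322,226,14) if n=="scene" else (313,225,16)),"bowl":((377,205,18) if n=="scene" else (382,242,18)),"shaker":((287,97,14) if n=="scene" else (371,105,16))}.items():
        P=W[(abs(u-a)<r0)&(abs(v-b)<r0)&(z>20)]; print(" ",nm,np.round(np.median(P,0)),P[:,2].max())
E
python3 m.py
```

```text
scene tin top z 235.79561106995186 175 minEnclosing ((472.6575927734375, -271.7348327636719), 26.796865463256836)
 tier 176.83081956407142 ((480.0405578613281, -334.9762268066406), 132.8839111328125)
 red 122 47 ((435.25360107421875, 133.00543212890625), (14.410170555114746, 38.69404983520508), 1.1200991868972778) 128.75378468964243
 red 102 73 ((435.17694091796875, 171.55685424804688), (14.194770812988281, 40.43081283569336), 0.9362782835960388) 108.4694052474947
 rim 471 ((522.1132202148438, 149.7952423095703), (176.0938720703125, 221.6265106201172), 12.720854759216309)
 lid 3297 [598.54756513 174.89996868 169.72826792] normal [-0.70638428 -0.15335429  0.69101644] zmax 229.73867914775906 [3591.90387195 2706.31973979 1854.44657364]
  pepper [620. -44.  66.] 96.9690610807935
  bowl [433. -37.  38.] 228.1716456580483
  shaker [ 489. -405.  194.] 264.81903778857645
side tin top z 235.33179933864733 174 minEnclosing ((472.1861877441406, -269.6661682128906), 25.946043014526367)
 tier 176.22952256372554 ((525.7183837890625, -413.4202575683594), 225.221435546875)
 red 122 64 ((435.2638854980469, 134.3873748779297), (12.837173461914062, 40.09819412231445), 1.0441819429397583) 128.81348843528235
 red 102 109 ((434.62847900390625, 174.5830535888672), (12.856498718261719, 40.368125915527344), 1.5594325065612793) 108.96212260860932
 rim 1056 ((522.5463256835938, 95.22671508789062), (174.51156616210938, 343.33319091796875), 9.063055992126465)
 lid 1032 [579.19468041 201.93946984 188.01268029] normal [-0.60382844  0.07308391  0.79375686] zmax 228.57012368203357 [2162.62655004 2053.97493505  878.0805496 ]
  pepper [610. -38.  73.] 227.60985288994652
  bowl [428. -57.  33.] 44.19076989186283
  shaker [ 486. -414.  178.] 263.44845393013634
```

```bash
cat > m2.py <<'E'
from h import *
for n in ["scene","side"]:
    f=np.load(n+"0.npz"); W=world(f); z=W[...,2]; X=W[...,0];Y=W[...,1]
    def rect(P): r=cv2.minAreaRect(P[:,:2].astype(np.float32)); return np.round(r[0],1),np.round(r[1],1),round(r[2],2)
    b=(X>448)&(X<620)&(Y>0)&(Y<270)
    P=W[b&(abs(z-86)<3)]
    print(n,"rim bbox",np.percentile(P[:,0],[1,99]),np.percentile(P[:,1],[1,99]),len(P))
    Fr=P[(P[:,0]<472)]; print(" front",len(Fr),cv2.fitLine(Fr[:,:2].astype(np.float32),2,0,.01,.01).ravel())
    for s in (0,1):
        E_=P[(P[:,0]>480)&(P[:,0]<580)&((P[:,1]>200) if s else (P[:,1]<70))]
        if len(E_)>10: print(" side wall",s,len(E_),cv2.fitLine(E_[:,:2].astype(np.float32),2,0,.01,.01).ravel())
    P=W[(X>550)&(X<680)&(Y>10)&(Y<260)&(z>110)&(z<240)]
    for i in range(3):
        c=P.mean(0);N=np.linalg.svd(P-c,full_matrices=False)[2][2]; e=abs((P-c)@N); P=P[e<max(4,np.percentile(e,85))]
    print(" lid",len(P),c,"N",N,"res",e.mean(),"max z",np.percentile(P[:,2],99.5),"y",np.percentile(P[:,1],[.5,99.5]),"x at top",np.median(P[P[:,2]>215][:,0]))
    P=W[b&(abs(z-8)<5)&(X>470)&(X<585)]; print(" floor",len(P),np.percentile(P[:,:2],[1,99],axis=0).tolist() if len(P) else '')
    P=W[(X>390)&(X<460)&(Y>80)&(Y<180)&(abs(z-97)<3)]; print(" block",len(P),rect(P) if len(P)>5 else '')
    P=W[(X>300)&(X<700)&(Y>-480)&(Y<-180)&(z>165)&(z<190)]; print(" tier",rect(P),cv2.minEnclosingCircle(P[:,:2].astype(np.float32)))
    for nm,x0,y0 in (("pepper",615,-40),("bowl",430,-45)):
        P=W[(abs(X-x0)<60)&(abs(Y-y0)<55)&(z>(80 if nm=="pepper" else 33))&(z<(105 if nm=="pepper" else 46))]; print(" ",nm,cv2.minEnclosingCircle(P[:,:2].astype(np.float32)) if len(P) else '')
E
python3 m2.py
```

```text
scene rim bbox [448.86009146 609.84813748] [ 33.08663987 268.54553843] 412
 front 168 [ 6.1454367e-02 -9.9810988e-01  4.5939914e+02  1.6137650e+02]
 side wall 0 59 [ 9.6875346e-01 -2.4802564e-01  4.9791663e+02  4.2338329e+01]
 side wall 1 106 [9.7720104e-01 2.1231613e-01 5.2148688e+02 2.5857700e+02]
 lid 2364 [611.19839958 165.83177279 173.80353797] N [-0.97603587 -0.21099417  0.05324892] res 0.8668504459592428 max z 227.0290943850326 y [ 63.86929457 259.09748476] x at top 612.7487018958363
 floor 172 [[471.21377289055437, 203.4211535257276], [584.5019790264681, 269.5988555805121]]
 block 113 (array([435.2, 132.2]), array([45.5, 49.9]), 13.36)
 tier (array([ 480.8, -332.6]), array([259. , 257.4]), 82.78) ((480.1016540527344, -334.433837890625), 133.362548828125)
  pepper ((613.0487060546875, -56.350311279296875), 22.143421173095703)
  bowl ((429.3616638183594, -40.546504974365234), 47.03776931762695)
side rim bbox [448.70252095 612.57416684] [ 36.08031871 269.10988217] 882
 front 205 [ 6.2123399e-02 -9.9806845e-01  4.5918777e+02  1.7455920e+02]
 side wall 0 146 [9.8849499e-01 1.5125345e-01 5.2437885e+02 4.7369343e+01]
 side wall 1 235 [ 9.8246706e-01 -1.8643641e-01  5.3838446e+02  2.5473007e+02]
 lid 399 [605.73132751 169.73691649 207.9627051 ] N [-0.96959669 -0.21157531  0.12295585] res 1.920576983865501 max z 228.1832951678925 y [ 65.37063667 259.62205632] x at top 607.0128381292188
 floor 2634 [[471.93667585160176, 46.82746527316663], [583.1313980641977, 264.8021345491113]]
 block 230 (array([433.6, 138. ]), array([48.8, 57.4]), 13.25)
 tier (array([ 480.7, -331.7]), array([262.1, 257.6]), 59.66) ((480.7154541015625, -334.02447509765625), 134.30694580078125)
  pepper ((611.1689453125, -53.22449493408203), 21.28111457824707)
  bowl ((429.52203369140625, -37.14857864379883), 45.86272048950195)
```

Emit:
send_rows([
  [[0,0,-0.3,-1,1],[0,0,-0.3,-1,1],[0,0,-0.3,-1,1],[0,0,-0.3,-1,1],[0,0,-0.3,-0.1,1]],
], squeeze=15)

```text
time_s: 0.52
ee_pos: [155.4, 553.3, 274.0]
ee_rot: [-179.9, -0.0, -167.3]
force: [-0.1, 1.1, 0.9]
gripper_width: 91.1
gripper_force: 0.0
```

Emit:
send_rows([
  [[-0.1,-0.6,0,0,1],[-0.13,-0.85,0,0,1],[-0.13,-0.85,0,0,1],[-0.13,-0.85,0,0,1],[-0.13,-0.85,0,0,1]],
])

```text
time_s: 0.93
ee_pos: [214.4, 401.0, 273.4]
ee_rot: [-180.0, -0.0, -167.5]
force: [1.0, -1.0, 0.8]
gripper_width: 91.3
gripper_force: 0.0
```

Emit:
send_rows([
  [[-0.13,-0.85,0,0,1],[-0.13,-0.85,0,0,1],[-0.13,-0.85,0,0,1],[-0.13,-0.85,0,0,1],[-0.13,-0.85,0,0,1]],
])

```text
time_s: 1.35
ee_pos: [276.4, 240.7, 273.7]
ee_rot: [-180.0, -0.0, -167.5]
force: [0.3, 0.6, 0.1]
gripper_width: 91.4
gripper_force: 0.0
```

Emit:
send_rows([
  [[-0.13,-0.85,0,0,1],[-0.13,-0.85,0,0,1],[-0.13,-0.85,0,0,1],[-0.13,-0.85,0,0,1],[-0.13,-0.85,0,0,1]],
])

```text
time_s: 1.77
ee_pos: [338.6, 80.4, 273.8]
ee_rot: [180.0, 0.0, -167.5]
force: [-0.3, 0.8, -0.1]
gripper_width: 91.2
gripper_force: 0.0
```

Emit:
send_rows([
  [[-0.13,-0.85,0,0,1],[-0.13,-0.85,0,0,1],[-0.13,-0.85,0,0,1],[-0.1,-0.6,0,0,1],[0,0,0,0,1]],
])

```text
time_s: 2.18
ee_pos: [386.3, -40.1, 273.5]
ee_rot: [-179.9, -0.0, -167.8]
force: [1.6, 1.1, -0.5]
gripper_width: 91.1
gripper_force: 0.0
```

Emit:
send_rows([
  [[-0.1,-0.76,0,0,1],[-0.1,-0.76,0,0,1],[-0.1,-0.76,0,0,1],[-0.1,-0.76,0,0,1],[-0.1,-0.76,0,0,1]],
])

```text
time_s: 2.6
ee_pos: [437.6, -181.3, 273.7]
ee_rot: [179.9, -0.0, -167.5]
force: [0.2, -0.2, -0.3]
gripper_width: 91.3
gripper_force: 0.0
```

Emit:
send_rows([
  [[-0.1,-0.76,0,0,1],[-0.13,-0.76,0,0,1],[-0.12,-0.76,0,0,1],[0,0,0,0,1],[0,0,0,0,1]],
])

```text
time_s: 3.02
ee_pos: [471.0, -266.9, 272.9]
ee_rot: [179.9, -0.1, -167.6]
force: [0.5, 0.5, 0.7]
gripper_width: 91.4
gripper_force: 0.0
```

Run:
```python
from h import *
f=grab("wrist"); save(f,"pics/w1.png"); np.savez("w1.npz",**f); W=world(f); z=W[...,2]
m=(abs(z-235)<6)&(np.hypot(W[...,0]-472,W[...,1]+270)<45); P=W[m]; print(len(P))
if len(P)>20: print(cv2.minEnclosingCircle(P[:,:2].astype(np.float32)),P.mean(0))
print(env.state()["ee_pos"],env.state()["time_s"])
```

```text
3667
((470.5032043457031, -271.7192077636719), 23.51087188720703) [ 469.27284511 -271.95713872  234.95646184]
[ 470.66496879 -265.98477954  273.17059944] 3.0667
```

View pics/w1.png

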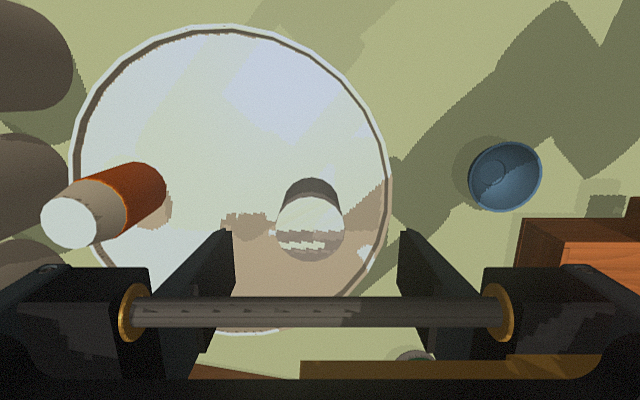

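The wrist view shows the tin's top at about (310,228), between the fingers (220 and 410). It is slightly toward the left finger, so I correct by 5 mm and go down.

Emit:
send_rows([
  [[0.03,-0.135,0.2,0,1],[0,0,0.5,0,1],[0,0,0.5,0,1],[0,0,0.5,0,1],[0,0,0.3,0,1]],
])

```text
time_s: 3.48
ee_pos: [469.5, -270.5, 191.7]
ee_rot: [179.9, -0.1, -167.4]
force: [0.4, -0.4, -0.7]
gripper_width: 91.1
gripper_force: 0.0
```

Emit:
send_rows([
  [[0,0,0.07,0,1],[0,0,0,0,0.6],[0,0,0,0,0.5],[0,0,0,0,0.3],[0,0,0,0,0.3]],
], squeeze=15)

```text
time_s: 3.9
ee_pos: [471.5, -272.4, 192.2]
ee_rot: [-179.9, 0.1, -167.5]
force: [-0.6, 1.0, 0.2]
gripper_width: 67.3
gripper_force: 0.0
```

Emit:
send_rows([
  [[0,0,0,0,0.3],[0,0,0,0,0.2],[0,0,0,0,0.2],[0,0,0,0,0.2],[0,0,0,0,0.2]],
])

```text
time_s: 4.32
ee_pos: [471.0, -272.2, 191.4]
ee_rot: [180.0, 0.0, -167.5]
force: [-0.5, 0.7, 1.8]
gripper_width: 45.6
gripper_force: 15.0
```

Emit:
send_rows([
  [[0,0,-0.1,0,0.2],[0,0,-0.3,0,0.2],[0,0,-0.5,0,0.2],[0,0,-0.4,0,0.2],[-0.1,0.29,-0.2,0,0.2]],
])

```text
time_s: 4.73
ee_pos: [473.0, -261.8, 252.9]
ee_rot: [-179.8, 0.1, -167.6]
force: [0.0, -0.3, -0.9]
gripper_width: 45.7
gripper_force: 15.0
```

Emit:
send_rows([
  [[-0.17,0.5,0,0,0.2],[-0.24,0.7,0,0,0.2],[-0.24,0.7,0,0,0.2],[-0.24,0.7,0,0,0.2],[-0.24,0.7,0,0,0.2]],
])

```text
time_s: 5.15
ee_pos: [487.3, -119.3, 250.6]
ee_rot: [179.9, -0.0, -167.5]
force: [-0.2, 0.5, -2.1]
gripper_width: 45.7
gripper_force: 15.0
```

Emit:
send_rows([
  [[-0.24,0.7,0,0,0.2],[-0.24,0.7,0,0,0.2],[-0.24,0.7,0,0,0.2],[-0.24,0.7,0,0,0.2],[-0.24,0.7,0,0,0.2]],
])

```text
time_s: 5.57
ee_pos: [503.6, 27.8, 250.7]
ee_rot: [180.0, -0.1, -167.5]
force: [-0.0, 1.0, -1.9]
gripper_width: 45.8
gripper_force: 15.0
```

Emit:
send_rows([
  [[-0.24,0.7,0,0,0.2],[-0.24,0.7,0,0,0.2],[-0.24,0.7,0,0,0.2],[-0.15,0.5,0,0,0.2],[-0.15,0.4,0,0,0.2]],
])

```text
time_s: 5.98
ee_pos: [517.2, 154.2, 250.5]
ee_rot: [180.0, -0.1, -167.4]
force: [-0.0, -0.4, -1.3]
gripper_width: 45.9
gripper_force: 15.0
```

Run:
```python
from h import *
f=grab("side"); save(f,"pics/s2.png"); s=env.state(); print(s["ee_pos"],s["ee_rot"],s["time_s"],s["gripper_width"],s["force"])
```

```text
[517.89367161 156.70766594 250.430303  ] [ 1.79798776e+02 -6.30695771e-03 -1.67333335e+02] 6.0333 45.857471661379314 [ 1.43836225  3.57573445 -0.9840633 ]
```

View pics/s2.png

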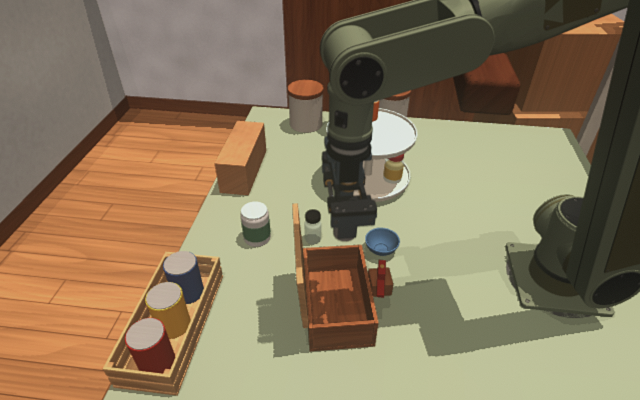

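The side view shows the tin at (345,230) in the gripper. It is about 150 mm above the box floor at roughly box centre, and nothing else has been disturbed. I go down now.

Emit:
send_rows([
  [[0,-0.05,0.3,0,0.2],[0,-0.05,0.6,0,0.2],[0,0,0.7,0,0.2],[0,0,0.7,0,0.2],[0,0,0.7,0,0.2]],
])

```text
time_s: 6.45
ee_pos: [518.3, 147.9, 129.8]
ee_rot: [180.0, -0.0, -167.5]
force: [0.6, -0.9, -2.1]
gripper_width: 45.9
gripper_force: 15.0
```

Emit:
send_rows([
  [[0,0,0.7,0,0.2],[0,0,0.7,0,0.2],[0,0,0.5,0,0.2],[0,0,0.3,0,0.2],[0,0,0.1,0,0.2]],
])

```text
time_s: 6.87
ee_pos: [516.8, 147.5, 36.6]
ee_rot: [-180.0, -0.3, -167.5]
force: [-0.4, 0.1, -0.2]
gripper_width: 45.7
gripper_force: 15.0
```

Emit:
send_rows([
  [[0,0,0.05,0,0.2],[0,0,0.05,0,0.2],[0,0,0.05,0,0.2],[0,0,0.03,0,0.2],[0,0,0,0,0.2]],
])

```text
time_s: 7.28
ee_pos: [519.4, 147.8, 32.4]
ee_rot: [180.0, 0.1, -167.5]
force: [-0.3, -0.5, -0.5]
gripper_width: 45.4
gripper_force: 15.0
```

Emit:
send_rows([
  [[0,0,0.03,0,0.2],[0,0,0.03,0,0.2],[0,0,0.03,0,0.2],[0,0,0.03,0,0.2],[0,0,0,0,0.2]],
])

```text
time_s: 7.7
ee_pos: [519.0, 147.7, 26.9]
ee_rot: [180.0, -0.0, -167.5]
force: [-0.1, 0.0, -1.4]
gripper_width: 45.9
gripper_force: 15.0
```

Emit:
send_rows([
  [[0,0,0.03,0,0.2],[0,0,0,0,0.2],[0,0,0.02,0,0.2],[0,0,0,0,0.2],[0,0,0,0,0.2]],
])

```text
time_s: 8.12
ee_pos: [519.2, 147.7, 25.1]
ee_rot: [180.0, -0.0, -167.5]
force: [0.4, 0.5, -1.5]
gripper_width: 45.6
gripper_force: 15.0
```

Emit:
send_rows([
  [[0,0,0.02,0,0.2],[0,0,0,0,0.2],[0,0,0.02,0,0.2],[0,0,0,0,0.2],[0,0,0,0,0.2]],
])

```text
time_s: 8.53
ee_pos: [519.3, 147.7, 24.4]
ee_rot: [180.0, 0.0, -167.5]
force: [-2.3, -0.5, 5.4]
gripper_width: 45.9
gripper_force: 15.0
```

The floor contact shows as +5.4 N, so I release and lift straight up.

Emit:
send_rows([
  [[0,0,0,0,0.55],[0,0,0,0,0.75],[0,0,0,0,0.75],[0,0,0,0,0.75],[0,0,0,0,0.75]],
])

```text
time_s: 8.95
ee_pos: [519.1, 147.7, 23.4]
ee_rot: [180.0, -0.0, -167.5]
force: [-0.5, -0.1, -0.2]
gripper_width: 68.2
gripper_force: 0.0
```

Emit:
send_rows([
  [[0,0,-0.1,0,0.75],[0,0,-0.3,0,0.75],[0,0,-0.6,0,0.75],[0,0,-0.8,0,0.75],[0,0,-0.8,0,0.75]],
])

```text
time_s: 9.37
ee_pos: [518.5, 147.5, 128.4]
ee_rot: [-180.0, -0.1, -167.5]
force: [0.6, -0.6, 0.4]
gripper_width: 68.3
gripper_force: 0.0
```

Emit:
send_rows([
  [[0,0,-0.8,0,0.5],[0,0,-0.8,0,0.2],[0,0,-0.8,0,0],[0,0,-0.6,0,0],[0,0,-0.4,0,0]],
])

```text
time_s: 9.78
ee_pos: [519.9, 147.9, 267.1]
ee_rot: [180.0, 0.3, -167.5]
force: [0.4, 0.1, -0.8]
gripper_width: 38.1
gripper_force: 0.0
```

Run:
```python
from h import *
f=grab("side"); save(f,"pics/s3.png"); W=world(f);X,Y,z=W[...,0],W[...,1],W[...,2]
P=W[(abs(z-68)<4)&(np.hypot(X-519,Y-148)<35)]; print(len(P),P.mean(0),cv2.minEnclosingCircle(P[:,:2].astype(np.float32)))
s=env.state(); print(s["ee_pos"],s["time_s"],s["gripper_width"],s["qpos"])
```

```text
298 [519.68374152 151.29400635  68.94502517] ((520.8220825195312, 149.81265258789062), 24.02086067199707)
[521.15163254 148.22059123 269.3957797 ] 9.8333 33.789946473497885 [ 1.46598654e+01  1.32687573e+01  8.87184849e+01  3.64228197e-04
  7.74673674e+01 -8.78462865e+01]
```

View pics/s3.png

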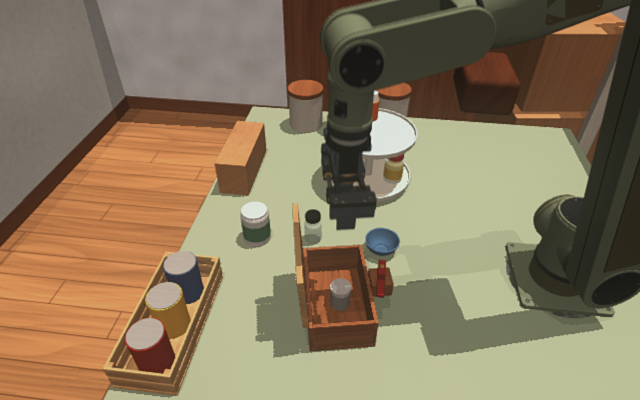

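The tin at (341,293) stands upright in the box, with its top at z≈69. Now I go over the lid and behind it with shut fingers.

Emit:
send_rows([
  [[-0.3,0.05,0,0,0],[-0.6,0.05,0,0,0],[-0.7,0,0,0,0],[-0.7,0,0,0,0],[-0.6,0,0,0,0]],
])

```text
time_s: 10.25
ee_pos: [632.7, 177.0, 262.7]
ee_rot: [180.0, -0.0, -167.5]
force: [0.4, 0.2, 0.9]
gripper_width: 1.4
gripper_force: 0.0
```

Emit:
send_rows([
  [[-0.45,0,0,0,0],[0,0,0.2,0,0],[0,0,0.5,0,0],[0,0,0.6,0,0],[0,0,0.5,0,0]],
])

```text
time_s: 10.67
ee_pos: [647.5, 180.2, 189.3]
ee_rot: [180.0, -0.2, -167.5]
force: [0.6, 0.1, -0.1]
gripper_width: 0.2
gripper_force: 0.0
```

Emit:
send_rows([
  [[0,0,0.35,0,0],[0,0,0,0,0],[0.25,0,0,0,0],[0.3,0,0,0,0],[0.3,0,0,0,0]],
])

```text
time_s: 11.08
ee_pos: [616.3, 173.4, 178.5]
ee_rot: [180.0, 0.2, -167.5]
force: [3.4, 0.7, 1.7]
gripper_width: 0.4
gripper_force: 1.4
```

Emit:
send_rows([
  [[0.22,0,0,0,0],[0.22,0,0,0,0],[0.3,0,0.05,0,0],[0.29,0,0.1,0,0],[0.27,0,0.14,0,0]],
])

```text
time_s: 11.5
ee_pos: [565.0, 162.1, 166.9]
ee_rot: [180.0, 0.2, -167.5]
force: [2.1, 0.8, 1.5]
gripper_width: 0.4
gripper_force: 1.0
```

Emit:
send_rows([
  [[0.26,0,0.17,0,0],[0.22,0,0.2,0,0],[0.21,0,0.23,0,0],[0.16,0,0.26,0,0],[0.14,0,0.27,0,0]],
])

```text
time_s: 11.92
ee_pos: [525.6, 153.4, 121.2]
ee_rot: [180.0, 0.0, -167.5]
force: [-0.1, 0.5, 1.0]
gripper_width: 0.5
gripper_force: 0.7
```

Emit:
send_rows([
  [[0.1,0,0.25,0,0],[0.05,0,0.2,0,0],[0,0,0.06,0,0],[0,0,0,0,0],[0,0,0,0,0]],
])

```text
time_s: 12.33
ee_pos: [520.7, 152.1, 100.5]
ee_rot: [-180.0, -0.0, -167.5]
force: [-0.2, 0.8, -0.1]
gripper_width: 0.6
gripper_force: 0.0
```

Emit:
send_rows([
  [[0,0,0.03,0,0],[0,0,0.03,0,0],[0,0,0.03,0,0],[0,0,0,0,0],[0,0,0,0,0]],
])

```text
time_s: 12.75
ee_pos: [520.9, 152.2, 97.3]
ee_rot: [180.0, 0.0, -167.5]
force: [0.1, -1.5, 4.3]
gripper_width: 0.6
gripper_force: 2.1
```

Emit:
send_rows([
  [[0,0,0.03,0,0],[0,0,0,0,0],[0,0,0,0,0]],
])

```text
time_s: 13.0
ee_pos: [521.0, 152.2, 97.2]
ee_rot: [180.0, 0.1, -167.5]
force: [-2.6, -0.7, 12.6]
gripper_width: 0.7
gripper_force: 5.7
```

It stalls at z=97 with 12.6 N, so the lid is down. I lift, turn the tool and look.

Emit:
send_rows([
  [[0,0,-0.2,0,0],[0,0,-0.5,0,0],[0,0,-0.6,0.5,0.3],[0,0,-0.6,1,0.6],[0,0,-0.6,1,0.6]],
])

```text
time_s: 13.42
ee_pos: [520.4, 152.1, 196.4]
ee_rot: [-180.0, -0.0, 175.0]
force: [0.3, -0.3, -0.5]
gripper_width: 17.8
gripper_force: 0.0
```

Emit:
send_rows([
  [[0,0,-0.2,1,0.6],[0,0,0,1,0.6],[0,0,0,1,0.6],[0,0,0,1,0.6],[0,0,0,1,0.6]],
])

```text
time_s: 13.83
ee_pos: [520.6, 152.1, 203.6]
ee_rot: [180.0, -0.0, 140.6]
force: [-0.1, 0.4, -0.2]
gripper_width: 50.7
gripper_force: 0.0
```

Emit:
send_rows([
  [[0,0,0,1,0.6],[0,0,0,1,0.6],[0,0,0,1,0.6],[0,0,0,1,0.6],[0,0,0,1,0.6]],
])

```text
time_s: 14.25
ee_pos: [520.6, 152.1, 203.4]
ee_rot: [-180.0, -0.0, 106.2]
force: [-0.0, -0.4, 0.0]
gripper_width: 54.8
gripper_force: 0.0
```

Emit:
send_rows([
  [[0,0,0,1,0.6],[0,0,0,1,0.6],[0,0,0,0.25,0.6],[0,0,0,0,0.6],[0,0,0,0,0.6]],
])

```text
time_s: 14.67
ee_pos: [520.6, 152.1, 203.4]
ee_rot: [-180.0, -0.0, 91.2]
force: [0.5, -0.5, 0.5]
gripper_width: 54.8
gripper_force: 0.0
```

```bash
cat > b.py <<'E'
from h import *
for n in sys.argv[1:]:
    f=grab(n); W=world(f);X,Y,z=W[...,0],W[...,1],W[...,2]
    hsv=cv2.cvtColor(f["pixels"],cv2.COLOR_RGB2HSV)
    r=((hsv[...,0]<5)|(hsv[...,0]>174))&(hsv[...,1]>170)&(hsv[...,2]>60)&(X>390)&(X<520)&(Y>80)&(Y<220)
    for lo,hi in ((122,134),(102,114)):
        P=W[r&(z>lo)&(z<hi)]
        if len(P)>8: print(n,"red",lo,len(P),cv2.minAreaRect(P[:,:2].astype(np.float32)))
    c,s=np.cos(np.radians(12.4)),np.sin(np.radians(12.4)); bx=(X-527)*c+(Y-154)*s; by=-(X-527)*s+(Y-154)*c
    m=(abs(bx)<80)&(abs(by)<115)&(z>75)&(z<130)&~r&(hsv[...,1]>50); 
    P=W[m&(abs(z-97)<8)]
    if len(P)>200:
        A=np.c_[bx[m&(abs(z-97)<8)],by[m&(abs(z-97)<8)],np.ones(len(P))]; k=np.linalg.lstsq(A,P[:,2],rcond=None)[0]
        R=cv2.minAreaRect(P[:,:2].astype(np.float32)); print(n,"lid plane slope bx,by,z0",k,R)
    np.savez(n+"_b.npz",**f)
s=env.state(); print(s["ee_pos"],s["ee_rot"],s["time_s"],s["gripper_width"],s["qpos"])
E
python3 b.py side scene wrist
```

```text
side red 122 49 ((434.20306396484375, 136.08860778808594), (10.955297470092773, 35.61903762817383), 1.6394023895263672)
side red 102 102 ((434.534912109375, 173.66612243652344), (12.695070266723633, 42.065425872802734), 1.1519428491592407)
side lid plane slope bx,by,z0 [ 2.20357910e-03 -2.41496591e-03  9.78272539e+01] ((521.8327026367188, 153.05398559570312), (148.9371337890625, 222.7110137939453), 12.254166603088379)
scene red 122 46 ((435.69525146484375, 132.79258728027344), (38.30464172363281, 14.753155708312988), 83.1203384399414)
scene red 102 95 ((434.8820495605469, 152.72216796875), (75.84203338623047, 15.548933029174805), 89.05236053466797)
scene lid plane slope bx,by,z0 [-3.14464651e-03 -2.33292914e-03  9.78167344e+01] ((523.1162109375, 150.30303955078125), (150.47061157226562, 221.55520629882812), 12.881891250610352)
wrist red 122 718 ((434.07403564453125, 132.42868041992188), (38.415321350097656, 15.8206148147583), 89.76883697509766)
wrist red 102 883 ((434.133056640625, 152.3623046875), (15.609109878540039, 78.09201049804688), 1.2194149494171143)
wrist lid plane slope bx,by,z0 [2.46393625e-03 4.34515197e-04 9.69749749e+01] ((520.5781860351562, 155.900390625), (148.4555206298828, 209.2223663330078), 12.174931526184082)
[520.63567275 152.12577872 203.50178136] [-1.79996799e+02 -4.36770510e-03  9.11245614e+01] 14.8167 55.04470156041302 [1.50699918e+01 1.57830193e+01 9.48647361e+01 5.35428566e-03
 6.93542989e+01 1.39435423e+01]
```

The lid is flat at z≈97 and shut. The box yaw is about 12.3°. The button grip is centred near (434.5,132.6) and points at about 91°, so I grasp it.

Emit:
send_rows([
  [[-0.09,-0.43,0,0,0.6],[-0.09,-0.43,0,0,0.6],[-0.09,-0.43,0,0,0.6],[-0.09,-0.43,0,0,0.6],[-0.09,-0.43,0,0,0.6]],
])

```text
time_s: 15.23
ee_pos: [434.2, 132.3, 203.5]
ee_rot: [-180.0, -0.0, 91.1]
force: [0.4, 0.1, -0.4]
gripper_width: 54.7
gripper_force: 0.0
```

Emit:
send_rows([
  [[0,0,0.3,0,0.6],[0,0,0.6,0,0.6],[0,0,0.6,0,0.6],[0,0,0.5,0,0.6],[0,0,0.3,0,0.6]],
])

```text
time_s: 15.65
ee_pos: [433.8, 132.2, 109.7]
ee_rot: [-179.8, 0.0, 91.1]
force: [-0.6, 0.2, -0.5]
gripper_width: 54.6
gripper_force: 0.0
```

Emit:
send_rows([
  [[0,0,0.15,0,0.6],[0,0,0,0,0.4],[0,0,0,0,0.2],[0,0,0,0,0.1],[0,0,0,0,0]],
], squeeze=20)

```text
time_s: 16.07
ee_pos: [435.8, 132.7, 106.5]
ee_rot: [179.9, -0.0, 91.1]
force: [-0.0, -0.2, 0.1]
gripper_width: 31.2
gripper_force: 0.0
```

Emit:
send_rows([
  [[0,0,0,0,0],[0,0,0,0,0],[0,0,0,0,0],[0,0,0,0,0],[0,0,0,0,0]],
])

```text
time_s: 16.48
ee_pos: [434.2, 132.4, 105.9]
ee_rot: [-179.9, -0.0, 91.1]
force: [-4.1, -0.6, 7.0]
gripper_width: 16.0
gripper_force: 20.0
```

Emit:
send_rows([
  [[0,0,0,0.3,0],[0,0,0,0.6,0],[0,0,0,0.6,0],[0,0,0,0.6,0],[0,0,0,0.6,0]],
])

```text
time_s: 16.9
ee_pos: [434.2, 132.4, 105.9]
ee_rot: [-179.9, 0.0, 72.3]
force: [-4.1, -0.2, 5.9]
gripper_width: 16.1
gripper_force: 20.0
```

Emit:
send_rows([
  [[0,0,0,0.6,0],[0,0,0,0.6,0],[0,0,0,0.6,0],[0,0,0,0.6,0],[0,0,0,0.6,0]],
])

```text
time_s: 17.32
ee_pos: [434.4, 132.4, 105.9]
ee_rot: [-180.0, 0.0, 51.7]
force: [-3.4, -0.4, 5.8]
gripper_width: 16.1
gripper_force: 20.0
```

Run:
```python
from workcell import env
s=env.state(); print({k:s[k].round(2) if hasattr(s[k],'round') else s[k] for k in ("ee_pos","ee_rot","force","torque","gripper_width","time_s")})
```

```text
{'ee_pos': array([434.36, 132.37, 105.94]), 'ee_rot': array([-1.7996e+02,  5.0000e-02,  5.1710e+01]), 'force': array([-3.44, -0.37,  5.77]), 'torque': array([-0.19,  0.75,  0.07]), 'gripper_width': 16.08130234598675, 'time_s': 17.3167}
```

Emit:
send_rows([
  [[0,0,0,0.6,0],[0,0,0,0.6,0],[0,0,0,0.6,0],[0,0,0,0.6,0],[0,0,0,0.6,0]],
])

```text
time_s: 17.73
ee_pos: [434.4, 132.3, 105.9]
ee_rot: [-180.0, 0.1, 31.1]
force: [-3.0, -0.7, 5.8]
gripper_width: 16.0
gripper_force: 20.0
```

Emit:
send_rows([
  [[0,0,0,0.6,0],[0,0,0,0.6,0],[0,0,0,0.6,0],[0,0,0,0.6,0],[0,0,0,0.33,0]],
])

```text
time_s: 18.15
ee_pos: [434.4, 132.2, 105.9]
ee_rot: [180.0, 0.1, 12.4]
force: [-3.1, -1.4, 6.2]
gripper_width: 16.0
gripper_force: 20.0
```

Emit:
send_rows([
  [[0,0,0,0,0],[0,0,0,0,0],[0,0,0,0,0.15],[0,0,0,0,0.4],[0,0,0,0,0.6]],
])

```text
time_s: 18.57
ee_pos: [435.5, 132.6, 105.7]
ee_rot: [-180.0, -0.1, 12.5]
force: [0.0, 0.0, -0.9]
gripper_width: 25.9
gripper_force: 0.0
```

Emit:
send_rows([
  [[0,0,0,0,0.6],[0,0,0,0,0.6],[0,0,-0.2,0,0.6],[0,0,-0.5,0,0.6],[0,0,-0.6,0,0.6]],
])

```text
time_s: 18.98
ee_pos: [434.0, 132.2, 157.4]
ee_rot: [180.0, 0.2, 12.5]
force: [0.5, 0.1, 0.1]
gripper_width: 54.7
gripper_force: 0.0
```

Emit:
send_rows([
  [[0,0,-0.8,0,0.6],[0,0,-0.8,0,0.6],[0,0,-0.5,0,0.6],[0,0,0,0,0.6],[0,0,0,0,0.6]],
])

```text
time_s: 19.4
ee_pos: [435.5, 132.7, 242.9]
ee_rot: [-180.0, -0.2, 12.5]
force: [1.0, 0.7, -0.8]
gripper_width: 54.9
gripper_force: 0.0
```

```bash
python3 b.py side scene wrist
python3 - <<'E'
from h import *
a=np.load("side_b.npz"); save(a,"pics/s4.png")
E
```

```text
side red 122 61 ((434.85467529296875, 135.52423095703125), (36.58395004272461, 13.439998626708984), 13.847041130065918)
side red 102 97 ((454.73297119140625, 138.03567504882812), (74.92144012451172, 17.009645462036133), 14.610005378723145)
side lid plane slope bx,by,z0 [ 2.09077542e-03 -2.95885300e-03  9.78632126e+01] ((521.6796875, 153.07705688476562), (149.24899291992188, 223.65011596679688), 12.190555572509766)
scene red 122 51 ((435.380615234375, 133.6044921875), (36.51218795776367, 15.004416465759277), 5.895116329193115)
scene red 102 87 ((471.76885986328125, 141.2008056640625), (44.34300994873047, 15.2786865234375), 15.155852317810059)
scene lid plane slope bx,by,z0 [-4.32300449e-03 -1.83796801e-03  9.78742616e+01] ((523.2368774414062, 149.90625), (150.97789001464844, 222.01095581054688), 12.056427955627441)
wrist red 122 454 ((433.95892333984375, 131.82699584960938), (38.56241226196289, 15.011744499206543), 12.977815628051758)
wrist red 102 585 ((472.3347473144531, 139.883056640625), (39.55294418334961, 14.633711814880371), 12.583948135375977)
wrist lid plane slope bx,by,z0 [ 3.74501025e-03 -2.98095672e-05  9.70140824e+01] ((520.6119995117188, 150.35963439941406), (145.8424530029297, 220.65927124023438), 12.339386940002441)
[434.12289773 132.24360598 240.29756977] [1.79994889e+02 1.59061960e-01 1.25028725e+01] 19.55 55.00336752703979 [1.54875032e+01 6.37080196e+00 1.01579163e+02 3.33772157e-03
 7.22091473e+01 9.29835994e+01]
```

View pics/s4.png

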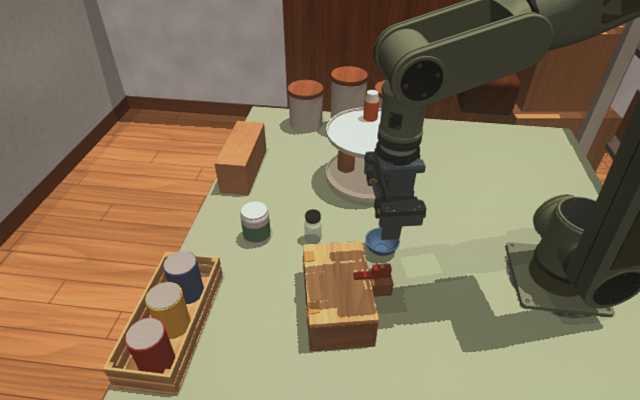

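The lid (340,295) is shut, and the red turnbutton (373,272) lies across it within about 0.5° of square. The arm is clear and everything else is still standing.

```bash
python3 -c "
from workcell import env
print(env.job_done())"
```

```text
the job is handed in; nothing more can be done
None
```

The job is handed in: the tin stands upright in the box, the lid is shut, and the turnbutton points across it to within about 0.5°; nothing was knocked over in the final pictures, and it took about 20 s of the 72 s allowed.

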